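# Draw a brass ballast bar for the model car

### The job

Slide the bottom brass ballast bar, the one poking out, straight out of the mouth of its blue dispenser so that the bars above drop down onto the dispenser's floor. Then lower it onto the red pad in the middle of the model car and let go, so that it lies flat and wholly on the pad, along the length of the car.

Things in the scene. Friction and masses are not known exactly. Their poses are not given: they have to be found in the camera images.
- bar_center (a point): Centre of the bottom brass bar: loose yellow metal, 100 mm long (its x), 30 wide (y), 10 thick (z), 0.24 kg. It lies level on the dispenser's floor along the dispenser's x; its front end pokes 34 to 40 mm out of the mouth, 20 mm above the table with nothing under it. Two such bars lie on its rear part. (A second, identical blue dispenser holds silver bars: not wanted.)
- next_bar_center (a point): Centre of the next brass bar, same size, loose, lying on the bottom one, wholly inside the dispenser, with a third on top. It drops 10 mm to the dispenser's floor once the bottom bar's rear end has left the mouth: 50 to 58 mm of travel; after 65 mm the bottom bar is fully clear.
- dispenser: Blue dispenser of brass bars, fixed: open-topped box 110 mm long (x), 41 wide (y), 56 high, 3 mm walls, on an 85 mm square foot 6 mm thick set back from the mouth. Origin: centre of its underside. Floor 20 mm above the table. Mouth 35 mm wide, 12.5 high, at floor level in the end wall at x = -55 mm; one bar leaves it towards -x, roughly towards the robot. Play 2.5 mm each side, 2 mm each end.
- pad (a point): Centre of the top of the flat red pad on the model car, 37 mm above the table; 130 mm long (x, along the car) by 60 wide (y), 3 mm above the car's black 90 mm wide floor, no rim. Car fixed, x pointing roughly away from the robot. Motor and receiver stand beyond the pad's ends from 70 mm off centre, 66 mm above the table; wheels and towers up to 80 mm high beyond 85 mm.
Mind the look-alikes: they are no part of the job. Leave any purple or turquoise look-alike of the dispenser alone.

How it is judged:
On the way, in this order (a step that is already met when the one before it is completed fails the run):
1. the bottom brass bar has been slid out of the mouth and the next one has dropped onto the dispenser's floor (x of bar_center in the frame of dispenser below -0.092 m and z of bar_center in the frame of dispenser below 0.065 m and z of next_bar_center in the frame of dispenser between 0.021 and 0.029 m and x of next_bar_center in the frame of dispenser between -0.01 and 0.01 m and angle between next_bar_center's own z axis and vertical below 0.06 rad), for 0.04 s.
2. the bar, still held, has been lowered to the pad (its centre less than 30 mm above it) (x of bar_center in the frame of pad between -0.02 and 0.02 m and y of bar_center in the frame of pad between -0.018 and 0.018 m and z of bar_center in the frame of pad below 0.03 m and contact force between the fingers and bar above 0.5 N), for 0.04 s.
At the end, for the whole second after the job is handed in: The bottom brass bar lies flat on the red pad, its centre within 20 mm of the pad's centre along the car and 18 mm across it, its length within 16 degrees of the car's; the next brass bar lies flat on the floor of the dispenser, within 10 mm of its middle (x of bar_center in the frame of pad between -0.02 and 0.02 m and y of bar_center in the frame of pad between -0.018 and 0.018 m and z of bar_center in the frame of pad between 0.001 and 0.009 m and angle between bar_center's own z axis and vertical below 0.1 rad and angle between the x axis of bar_center and the x axis of pad, either way round below 0.28 rad and z of next_bar_center in the frame of dispenser between 0.021 and 0.029 m and x of next_bar_center in the frame of dispenser between -0.01 and 0.01 m and angle between next_bar_center's own z axis and vertical below 0.06 rad); the robot touches nothing.
It also fails if it takes over 38 s, if anything falls off the work surface, if the arm or the gripper's body presses on something with over 40 N, if the wrist force passes 120 N, or if a joint passes its speed limit or range.

### The arm

A 6-joint arm with a two-finger parallel gripper is mounted at the origin on the work surface. World frame = base frame: x ahead of the robot, y to its left, z up, the work surface at z = 0. Lengths are in m, angles in rad, forces in N, time in s.
With the tool pointing down it reaches from about 0.275 to 0.725 m from the base axis. Payload 5.6 kg.
Tool frame: the origin (TCP) lies midway between the tips of the shut fingers; the grasp point (between the pads) lies 19 mm behind it; z points along the fingers, y is the direction in which the jaws open and shut (so a half turn about z gives the same grasp; the last joint's range is limited). The gripper opens to 85 mm and grips with 20 to 120 N. Pads are 22 mm wide; open, the fingers measure 114 mm over their backs; the gripper's body (76 mm by 85 mm) begins 54 mm behind the grasp point. The pads swing forward as they close: fully open they stand 13 mm farther back than shut.
Start: joints at [1.517, 0.255, 0.108, 0, -1.424, -0.285], TCP at [0.183, 0.519, 0.231] pointing down, gripper open.
Joint ranges: [-2.95, 2.95], [-1.21, 1.97], [-1.09, 1.5], [-2.87, 1.71], [-2.94, -0.07], [-3.05, 3.05]. Speed limits (rad/s): [2.57, 2.57, 3.14, 3.14, 3.14, 3.14].

### API

Orientations are given as a rotation vector (axis times angle).
In Python, from workcell import r, grab_frame gives the robot as it stands.
- The arm moves only by the shell command python3 -m crank 'ROWS' [OPENING] [FORCE]. ROWS is a JSON object of lists of equal length, an entry for each row: "delta_pos": the shift along the tool's x, y, z in mm, a list of three; "twist": the turn about the tool's z in rad. In form: {"delta_pos": [[tx, ty, tz], ...], "twist": [twist, ...]}. A call has 1 to 20 rows; each row is the pose to reach, as a shift and turn from the pose commanded when the call began, along the tool's axes at that moment; what a row does not reach only later rows make up. A row lasts 1/8 s, in which the tool goes at most 62.5 mm and 10.7 degrees, less where a joint would pass 70% of its speed; a pose out of reach is approached as far as the arm can. A call with a gripper value outside its range is refused whole. OPENING is the closure in counts, from 0 (fully open) to 255 (shut), set as the call begins (- or left out, the last holds). The fingers move at their own pace and stop on an object; FORCE is the grip in N (left out, the last holds). Time passes only in rows, so rows that repeat a pose let the fingers close. It gives the time, the measured TCP pose, the force and the opening at its end, in the units of the state.
- r.read_state(): the state, without advancing time (a new reading comes with each control period).
- grab_frame(name): name is "side" or "top"; returns a dict with "image" (420x560x3 uint8, red, green, blue), "fx", "fy", "cx", "cy" (pixels), "rvec" (rotation vector, rad) and "tvec" (3), from world to camera coordinates, as OpenCV has them. Camera axes: x right, y down, z forward; pixel columns grow to the right and rows downward; lengths in m; the calibration is good to about 2 mm. A picture is of the moment at which its call begins. There is no depth.
- r.hand_in(): hands the job in, once; it reports no verdict.
The state is a dict: "time": time; "joints": joint angles; "qvel": joint speeds; "joint_efforts": joint torques, N m; "tool_pos": TCP position; "orientation": TCP orientation; "wrist_force": force on the tool from outside, world axes, zero at the start; "ft_torque": the same for the moment, N m; "opening": opening from 0.0 (shut) to 1.0 (fully open).
Only numpy, scipy, OpenCV 4.12 (cv2) and the standard library are available. Lean on these libraries where they do the work, as an engineer would, in place of code of your own. Each camera call takes 0.05 s, during which the arm holds its last target. There are 200 camera calls.

## Working session

There is one attempt and no reset: what is moved stays moved. The work goes in short steps, Python scripts to look and compute and a shell command to move; the robot and the scene stay as the last step left them, time stands still between calls to the robot, and variables do not carry over. Pictures are saved under pics/ and viewed, about 8 in all and at most 12, crops included, and the job is handed in when it is done.

```bash
mkdir -p pics; cat > h.py <<'E'
import numpy as np, cv2
from workcell import r, grab_frame
def save(f,name,crop=None,s=1):
    im=f["image"][:,:,::-1]
    if crop: x0,y0,x1,y1=crop; im=im[y0:y1,x0:x1]
    cv2.imwrite("pics/"+name,cv2.resize(im,None,fx=s,fy=s,interpolation=cv2.INTER_CUBIC))
def P(f):
    R=cv2.Rodrigues(np.array(f["rvec"],float))[0]; return R,np.array(f["tvec"],float).ravel()
def ray(f,u,v,z):
    R,t=P(f); d=R.T@np.array([(u-f["cx"])/f["fx"],(v-f["cy"])/f["fy"],1]); c=-R.T@t
    return c+d*(z-c[2])/d[2]
def proj(f,p):
    R,t=P(f); q=R@np.array(p,float)+t; return np.round([f["fx"]*q[0]/q[2]+f["cx"],f["fy"]*q[1]/q[2]+f["cy"]],1)
E
python3 - <<'E'
from h import *
import pickle
for n in("top","side"):
    f=grab_frame(n); save(f,n+"1.png",None,1.4); pickle.dump(f,open(n+"1.pkl","wb")); R,t=P(f); print(n,f["fx"],f["cx"],f["cy"],-R.T@t, R[2])
print(r.read_state())
E
```

```text
top 477.9238327891339 276.6348861892939 202.12463523384594 [0.38697789 0.04504538 1.29337724] [ 0.17284884 -0.01520697 -0.98483096]
side 453.3151952731252 278.0382635985508 213.01366075755757 [0.25973381 0.57344985 0.78348374] [ 0.35783409 -0.55398734 -0.75169993]
{'time': 0.1, 'joints': array([ 1.51662535e+00,  2.55692326e-01,  1.07119421e-01, -3.76226781e-04,
       -1.42392919e+00, -2.84600610e-01]), 'qvel': array([-0.00161906, -0.002939  ,  0.00298027,  0.00209488,  0.00169022,
        0.00070026]), 'joint_efforts': array([-2.92303768e-03, -3.87600410e+01,  2.38474166e+01,  5.37791848e+00,
       -3.78972079e-03,  1.47147521e-06]), 'tool_pos': array([0.18259751, 0.51832493, 0.23048514]), 'orientation': array([ 3.09490469e+00, -5.29392988e-01, -2.72488279e-04]), 'wrist_force': array([-0.26028952, -0.49536847, -0.95855135]), 'ft_torque': array([ 0.01101771, -0.05435853,  0.02682297]), 'opening': 1.0007647058988736}
```

View pics/top1.png

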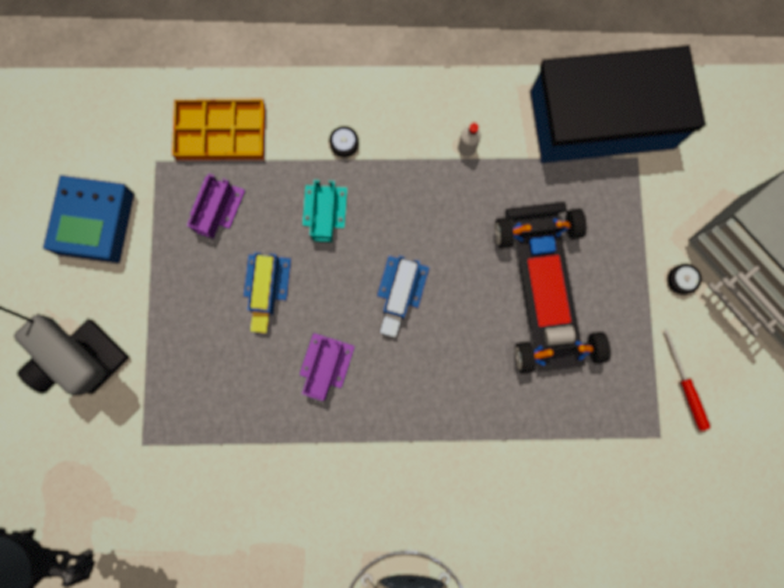

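View pics/side1.png

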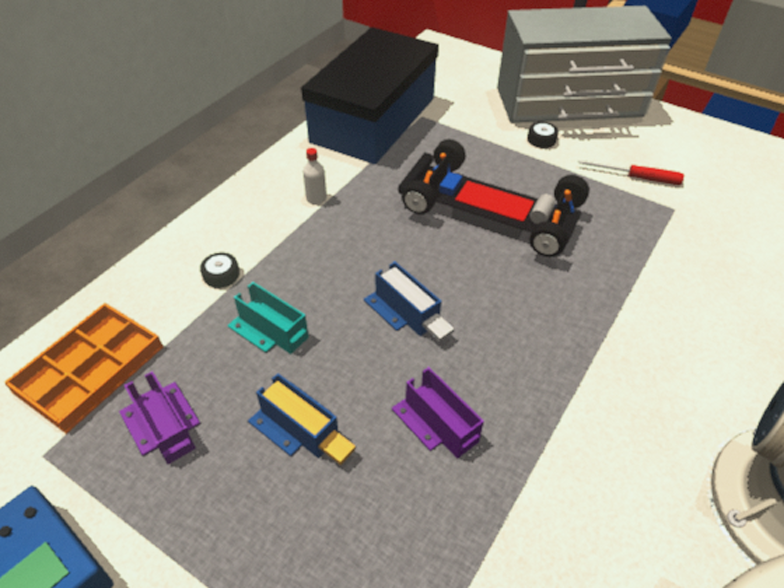

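Top (1.4x): the candidates are the brass-bar dispenser at (263,285) with its tongue at (260,323), the silver one at (402,287), purple ones at (213,207) and (325,367), and a turquoise one at (324,210). I choose the brass one. The car's red pad is at (549,290). The side view agrees, with the brass tongue at (338,445).

```bash
python3 - <<'E'
from h import *
import pickle
a=pickle.load(open("top1.pkl","rb"));b=pickle.load(open("side1.pkl","rb"))
def c(f,x0,y0,s,w,h): 
    return cv2.resize(f["image"][y0:y0+h,x0:x0+w,::-1],(w*s,h*s),interpolation=cv2.INTER_CUBIC)
A=np.hstack([c(a,160,170,6,66,80),c(b,170,260,4,100,80) if 0 else cv2.resize(c(b,170,260,4,100,90),(400,480))])
cv2.imwrite("pics/crop.png",A)
# colour masks
for n,f in(("top",a),("side",b)):
    h=cv2.cvtColor(f["image"],cv2.COLOR_RGB2HSV)
    for nm,m,z in(("red",((h[...,0]<6)|(h[...,0]>174))&(h[...,1]>180)&(h[...,2]>120),.037),("yel",(h[...,0]>20)&(h[...,0]<32)&(h[...,1]>130)&(h[...,2]>100),.03)):
        k,l,s,ce=cv2.connectedComponentsWithStats(m.astype(np.uint8))
        for i in range(1,k):
            if s[i,4]>60:
                pts=np.argwhere(l==i)[:,::-1].astype(float)
                w=np.array([ray(f,u,v,z)[:2] for u,v in pts])
                print(n,nm,s[i],ce[i].round(1),[np.round(x,4) for x in cv2.minAreaRect((w*1000).astype(np.float32))])
E
```

```text
top red [ 377  182   31   51 1156] [391.8 207.4] [array([ 590.7396, -281.9668]), array([132.6529,  63.2495]), np.float64(6.8479)]
top red [487 271  20  36 267] [496.7 289.3] [array([ 372.6605, -543.6917]), array([93.5074, 19.8983]), np.float64(16.5759)]
top yel [ 126   73   61   38 1236] [153.3  92.1] [array([925.7857, 357.9211]), array([166.5938, 109.1967]), np.float64(89.6153)]
top yel [169  97  18  13 224] [177.5 103.1] [array([891.1925, 297.3907]), array([47.8991, 35.129 ]), np.float64(89.5727)]
top yel [179 183  16  37 408] [186.6 201.3] [array([614.0549, 266.7273]), array([30.0667, 98.6977]), np.float64(84.4346)]
top yel [179 225  13  13 145] [185.3 230.8] [array([533.6507, 269.0887]), array([31.4317, 31.9435]), np.float64(89.3383)]
side red [310   0  52  36 971] [338.8  16. ] [array([ 947.6283, -867.4081]), array([181.2623, 265.381 ]), np.float64(34.2711)]
side red [451 118  37  12 216] [469.4 123.6] [array([ 366.4482, -523.3709]), array([92.8867, 27.3475]), np.float64(17.6288)]
side red [325 129  56  29 834] [353.2 143. ] [array([ 587.5118, -280.5048]), array([131.3515,  63.1423]), np.float64(6.8614)]
side yel [188 272  47  38 674] [211.1 290.5] [array([618.2863, 254.0764]), array([29.4438, 99.7643]), np.float64(84.2307)]
side yel [232 309  21  21 233] [242.2 319.6] [array([531.4365, 271.6211]), array([29.495, 30.802]), np.float64(83.6395)]
```

View pics/crop.png

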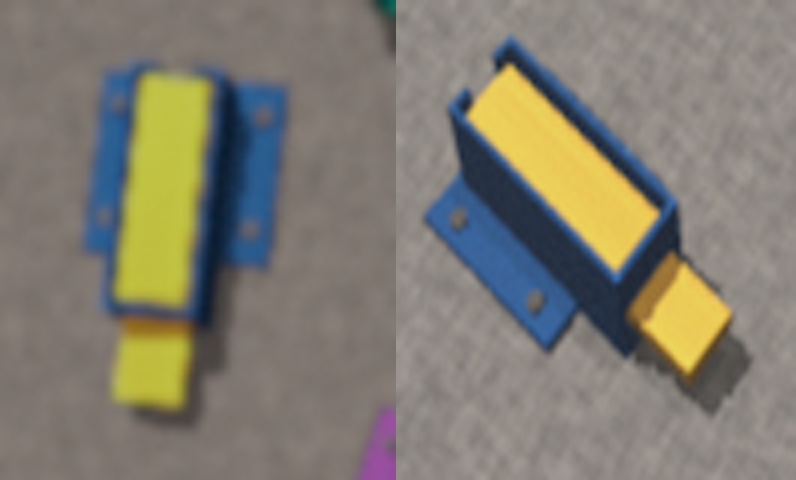

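The crop confirms that the blue dispenser holds brass and its brass tongue points towards the robot. Tip is at about (.517,.271), axis about -5.6°, and the two views agree. I'll work out the shifts next.

```bash
cat >> h.py <<'E'
def plan(goal,yawx):
    s=r.read_state(); R=cv2.Rodrigues(np.array(s["orientation"]))[0]
    d=R.T@(np.array(goal)-s["tool_pos"])*1000
    y=np.arctan2(R[1,0],R[0,0]); t=-(np.radians(yawx)-y); t=(t+np.pi/2)%np.pi-np.pi/2
    print("t",round(s["time"],2),"pos",s["tool_pos"].round(4),"yaw",np.degrees(y).round(2),"op",round(s["opening"],3),"shift",d.round(1),"twist",t.round(4),"F",s["wrist_force"].round(1),"z",R[:,2].round(4))
E
python3 -c "
from h import *
plan((.532,.2705,.09),-5.6); plan((.532,.2705,.2),-5.6)"
```

```text
t 0.1 pos [0.1826 0.5183 0.2305] yaw -19.41 op 1.001 shift [411.9 117.4 140.7] twist -0.2411 F [-0.3 -0.5 -1. ] z [-5.0e-04 -1.7e-03 -1.0e+00]
t 0.1 pos [0.1826 0.5183 0.2305] yaw -19.41 op 1.001 shift [411.9 117.5  30.7] twist -0.2411 F [-0.3 -0.5 -1. ] z [-5.0e-04 -1.7e-03 -1.0e+00]
```

```bash
python3 -m crank '{"delta_pos":[[40,11,0],[82,23,0],[124,35,0],[165,47,10],[206,59,15],[247,70,20],[288,82,25],[330,94,30],[371,106,30],[412,117,60],[412,117,100],[412,117,140],[412,117,140],[412,117,140],[412,117,140]],"twist":[0,-0.03,-0.06,-0.1,-0.15,-0.2,-0.241,-0.241,-0.241,-0.241,-0.241,-0.241,-0.241,-0.241,-0.241]}' 70
python3 - <<'E'
from h import *
plan((.532,.2705,.015),-5.6)
f=grab_frame("side"); save(f,"s2.png",(150,220,300,350),5)
for p in((.532,.2705,.025),(.517,.272,.03)): print(proj(f,p), (proj(f,p)-[150,220])*5)
E
```

```text
time: 1.98
tool_pos: [0.5335, 0.2724, 0.0935]
orientation: [-3.136, 0.153, -0.005]
wrist_force: [0.5, 0.5, -0.4]
opening: 0.726
t 1.98 pos [0.5335 0.2724 0.0935] yaw -5.57 op 0.726 shift [-1.5  2.2 78.5] twist 0.0005 F [ 0.5  0.5 -0.4] z [ 0.0031  0.0022 -1.    ]
[242. 320.] [460. 500.]
[248.  323.4] [490. 517.]
```

View pics/s2.png

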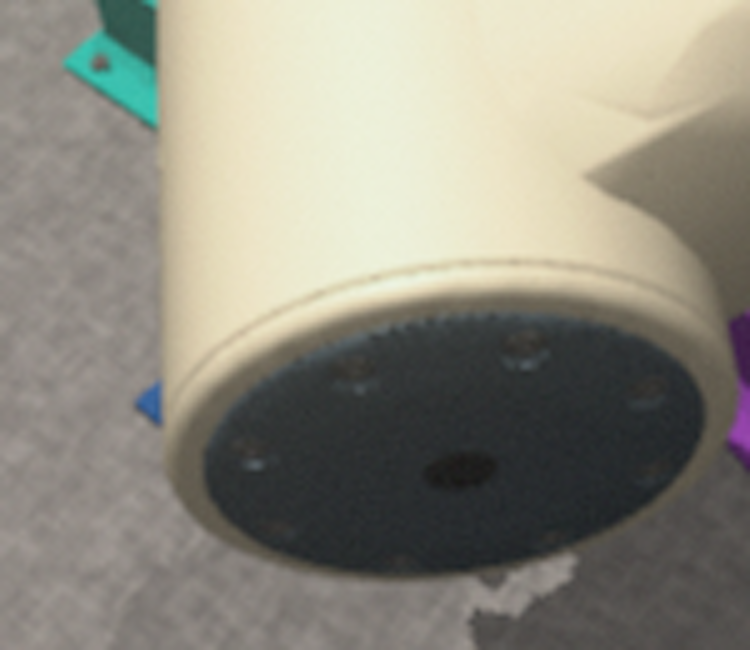

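The arm hides the tongue in this view. I'll let it settle and check for steady-state error.

```bash
python3 -m crank '{"delta_pos":[[0,0,0],[0,0,0],[0,0,0],[0,0,0]],"twist":[0,0,0,0]}' >/dev/null
python3 -c "
from h import *
plan((.532,.2705,.015),-5.6)"
```

```text
t 2.52 pos [0.5325 0.2714 0.0913] yaw -5.6 op 0.727 shift [-0.4  1.  76.3] twist -0.0001 F [ 0.5 -0.4 -0.1] z [-1.e-04 -0.e+00 -1.e+00]
```

```bash
python3 -m crank '{"delta_pos":[[0,0.5,20],[0,0.5,40],[0,0.5,58],[0,0.5,68],[0,0.5,75],[0,0.5,75],[0,0.5,75],[0,0.5,75],[0,0.5,75]],"twist":[0,0,0,0,0,0,0,0,0]}'
python3 -c "
from h import *
plan((.532,.2705,.015),-5.6)"
```

```text
time: 3.65
tool_pos: [0.5326, 0.2711, 0.0166]
orientation: [-3.137, 0.154, -0.001]
wrist_force: [-0.2, -1.1, 0.2]
opening: 0.726
t 3.65 pos [0.5326 0.2711 0.0166] yaw -5.6 op 0.726 shift [-0.5  0.7  1.6] twist -0.0001 F [-0.2 -1.1  0.2] z [ 5.e-04  4.e-04 -1.e+00]
```

```bash
python3 -m crank '{"delta_pos":[[0,0,0],[0,0,0],[0,0,0],[0,0,0],[0,0,0],[0,0,0],[0,0,0],[0,0,0]],"twist":[0,0,0,0,0,0,0,0]}' 255 80
python3 -c "
from h import *
plan((.532,.2705,.015),-5.6)
f=grab_frame('top'); save(f,'t3.png',(140,150,260,250),6)"
```

```text
time: 4.65
tool_pos: [0.5324, 0.2708, 0.0167]
orientation: [3.138, -0.153, 0.0]
wrist_force: [-2.7, -0.9, 6.3]
opening: 0.326
t 4.65 pos [0.5324 0.2708 0.0167] yaw -5.6 op 0.326 shift [-0.4  0.3  1.7] twist 0.0 F [-2.7 -0.9  6.3] z [ 1.e-04 -2.e-04 -1.e+00]
```

View pics/t3.png

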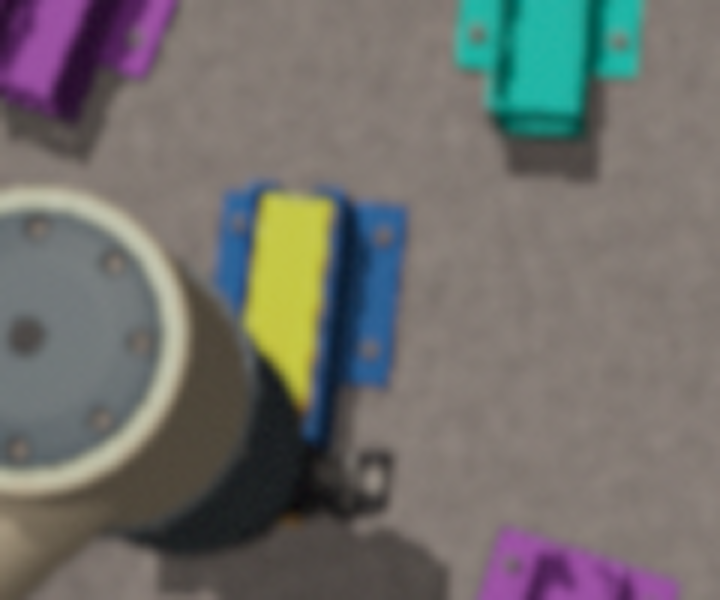

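The grip stopped at 0.326 (about 28 mm, so on the bar). Now the straight slide along tool -x.

```bash
python3 -m crank '{"delta_pos":[[-3,0,0],[-9,0,0],[-15,0,0],[-22,0,0],[-29,0,0],[-36,0,0],[-43,0,0],[-50,0,0],[-57,0,0],[-64,0,0],[-71,0,0],[-78,0,0],[-85,0,0],[-90,0,0],[-90,0,0],[-90,0,0],[-90,0,0]],"twist":[0,0,0,0,0,0,0,0,0,0,0,0,0,0,0,0,0]}'
python3 - <<'E'
from h import *
plan((.4425,.279,.2),-5.6)
a=grab_frame('top'); b=grab_frame('side')
c=lambda f,x0,y0:cv2.resize(f["image"][y0:y0+120,x0:x0+80,::-1],(400,600),interpolation=cv2.INTER_CUBIC)
cv2.imwrite("pics/p4.png",np.hstack([c(a,150,170),c(b,180,255)]))
E
```

```text
time: 6.82
tool_pos: [0.4431, 0.2797, 0.0163]
orientation: [-3.138, 0.154, -0.0]
wrist_force: [0.9, 0.6, -2.5]
opening: 0.326
t 6.83 pos [0.4431 0.2797 0.0163] yaw -5.62 op 0.326 shift [  -0.5    0.8 -183.7] twist -0.0003 F [ 0.9  0.6 -2.5] z [ 1.e-04  1.e-04 -1.e+00]
```

View pics/p4.png

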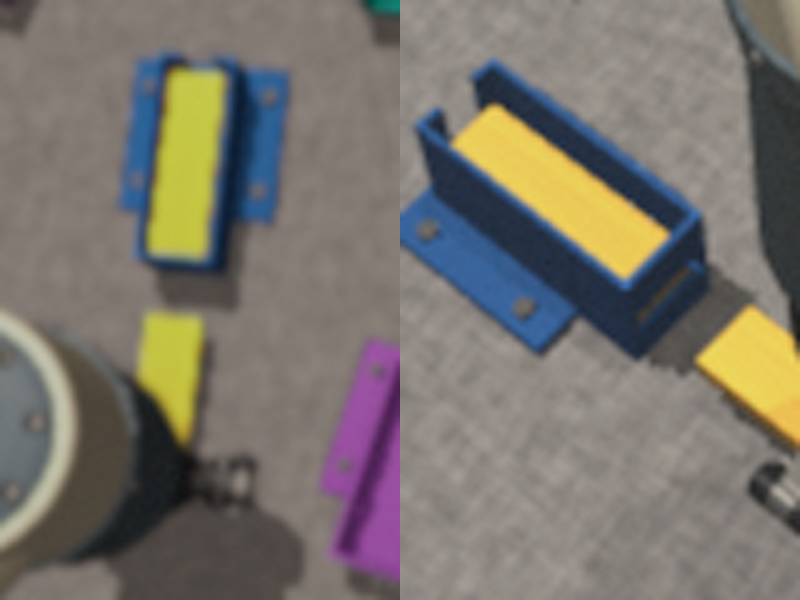

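The bar is fully out and held, and the two bars above have dropped level onto the floor (top view: rear edge of the bar at about (173,315) in the crop). Next I lift.

```bash
python3 -m crank '{"delta_pos":[[0,0,-10],[0,0,-30],[0,0,-60],[0,0,-90],[0,0,-120],[0,0,-140],[0,0,-140],[0,0,-140],[0,0,-140]],"twist":[0,0,0,0,0,0,0,0,0]}'
python3 - <<'E'
from h import *
import pickle
f=pickle.load(open("top1.pkl","rb")); print(ray(f,184.6,233,.03))
plan((.554,-.285,.156),6.85)
E
```

```text
time: 8.05
tool_pos: [0.4423, 0.2792, 0.1551]
orientation: [3.136, -0.154, -0.003]
wrist_force: [-1.0, -0.1, -2.7]
opening: 0.326
[0.52830749 0.2702602  0.03      ]
t 8.05 pos [0.4423 0.2792 0.1551] yaw -5.61 op 0.326 shift [ 1.663e+02  5.506e+02 -2.000e-01] twist -0.2175 F [-1.  -0.1 -2.7] z [-0.0017 -0.0016 -1.    ]
```

```bash
python3 -m crank '{"delta_pos":[[4,15,0],[15,50,0],[27,90,0],[40,135,0],[54,180,0],[68,225,0],[82,270,0],[95,315,0],[109,360,0],[122,405,0],[136,450,0],[150,495,0],[160,530,0],[166,550,0],[166,550,0],[166,550,0],[166,550,0],[166,550,0]],"twist":[0,-0.01,-0.02,-0.04,-0.06,-0.08,-0.1,-0.12,-0.14,-0.16,-0.18,-0.2,-0.21,-0.2175,-0.2175,-0.2175,-0.2175,-0.2175]}'
python3 - <<'E'
from h import *
plan((.554,-.285,.08),6.85)
a=grab_frame('top'); b=grab_frame('side')
c=lambda f,x0,y0:cv2.resize(f["image"][y0:y0+150,x0:x0+100,::-1],(400,600),interpolation=cv2.INTER_CUBIC)
cv2.imwrite("pics/p5.png",np.hstack([c(a,335,130),c(b,300,70)]))
E
```

```text
time: 10.3
tool_pos: [0.5544, -0.2832, 0.1565]
orientation: [3.136, 0.189, 0.0]
wrist_force: [-0.1, 0.1, -3.3]
opening: 0.328
t 10.3 pos [ 0.5544 -0.2832  0.1565] yaw 6.91 op 0.328 shift [-0.6  1.7 76.5] twist 0.001 F [-0.1  0.1 -3.3] z [ 3.e-04 -0.e+00 -1.e+00]
```

View pics/p5.png

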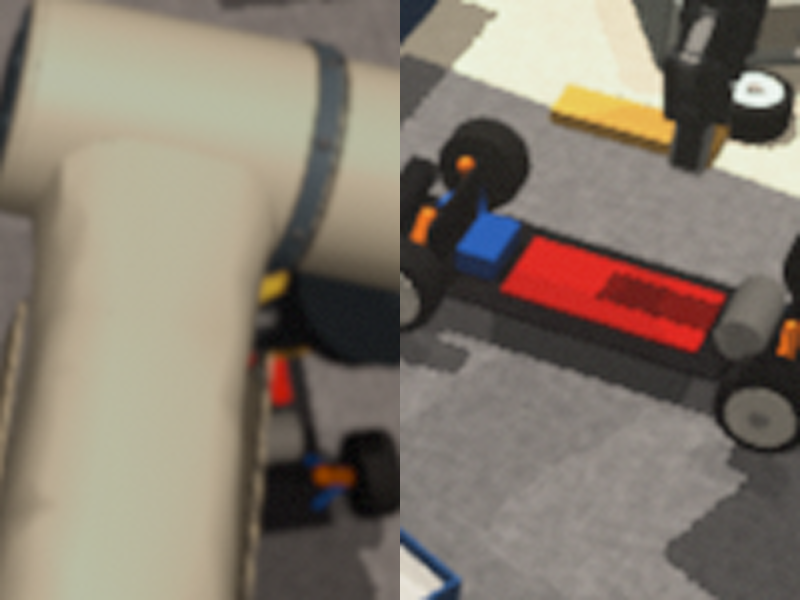

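The side view shows the bar held level and parallel to the pad. Next I lower it to near the pad.

```bash
python3 -m crank '{"delta_pos":[[0,1,20],[0,1,45],[0,1,70],[0,1,88],[0,1,100],[0,1,107],[0,1,112],[0,1,112],[0,1,112],[0,1,112],[0,1,112]],"twist":[0,0,0,0,0,0,0,0,0,0,0]}'
python3 - <<'E'
from h import *
plan((.554,-.285,.04),6.85)
b=grab_frame('side'); save(b,"s6.png",(310,100,410,170),8)
E
```

```text
time: 11.78
tool_pos: [0.5546, -0.2849, 0.0446]
orientation: [3.136, 0.188, 0.001]
wrist_force: [0.3, -0.5, -3.2]
opening: 0.327
t 11.78 pos [ 0.5546 -0.2849  0.0446] yaw 6.86 op 0.327 shift [-0.6  0.1  4.6] twist 0.0002 F [ 0.3 -0.5 -3.2] z [ 4.e-04 -2.e-04 -1.e+00]
```

View pics/s6.png

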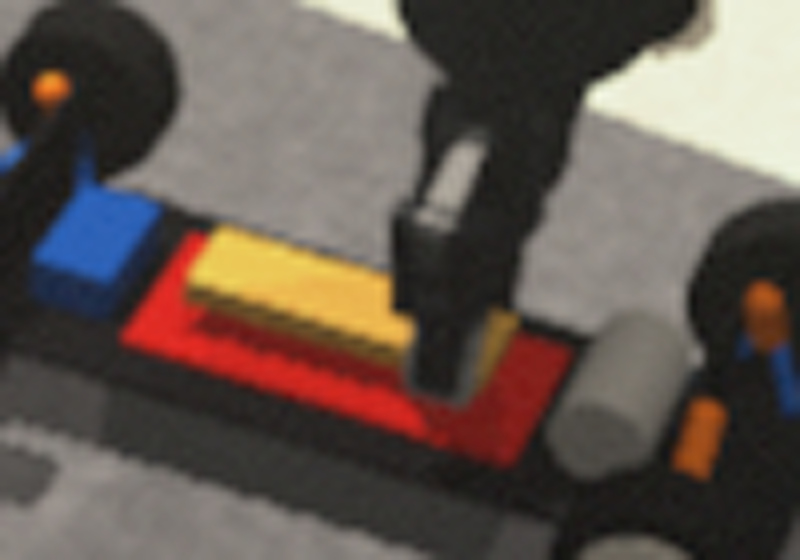

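The bar hovers a few mm above the pad, centred and aligned. I'll lower it 5 mm more, then release.

```bash
python3 -m crank '{"delta_pos":[[0,0,2],[0,0,4],[0,0,5],[0,0,5],[0,0,5],[0,0,5]],"twist":[0,0,0,0,0,0]}'; python3 -m crank '{"delta_pos":[[0,0,0],[0,0,0],[0,0,0],[0,0,0],[0,0,0],[0,0,0]],"twist":[0,0,0,0,0,0]}' 90
```

```text
time: 12.58
tool_pos: [0.5545, -0.2848, 0.0394]
orientation: [3.136, 0.188, 0.0]
wrist_force: [-0.6, 0.8, -3.3]
opening: 0.321
time: 13.32
tool_pos: [0.5545, -0.2848, 0.0393]
orientation: [3.136, 0.188, 0.0]
wrist_force: [-0.3, 0.1, 0.2]
opening: 0.644
```

```bash
python3 -m crank '{"delta_pos":[[0,0,-10],[0,0,-35],[0,0,-70],[0,0,-110],[0,0,-140],[-20,-40,-150],[-40,-90,-150],[-60,-140,-150],[-80,-190,-150],[-90,-220,-150],[-90,-220,-150],[-90,-220,-150],[-90,-220,-150]],"twist":[0,0,0,0,0,0,0,0,0,0,0,0,0]}'
python3 - <<'E'
from h import *
a=grab_frame('top'); b=grab_frame('side')
for n,f in(("top",a),("side",b)):
    h=cv2.cvtColor(f["image"],cv2.COLOR_RGB2HSV)
    m=(h[...,0]>18)&(h[...,0]<34)&(h[...,1]>110)&(h[...,2]>100)
    k,l,s,ce=cv2.connectedComponentsWithStats(m.astype(np.uint8))
    for i in range(1,k):
        if s[i,4]>60:
            w=np.array([ray(f,u,v,.047 if ce[i][0]>300 else .04)[:2] for u,v in np.argwhere(l==i)[:,::-1]])
            print(n,ce[i].round(1),[np.round(x,1) for x in cv2.minAreaRect((w*1000).astype(np.float32))])
c=lambda f,x0,y0:cv2.resize(f["image"][y0:y0+150,x0:x0+100,::-1],(400,600),interpolation=cv2.INTER_CUBIC)
cv2.imwrite("pics/p7.png",np.hstack([c(a,335,130),c(b,310,80)]))
E
```

```text
time: 14.95
tool_pos: [0.4392, -0.0777, 0.1893]
orientation: [3.136, 0.186, 0.0]
wrist_force: [-0.4, -0.5, -0.5]
opening: 0.645
top [157.8  93.3] [array([923.6, 355.4]), array([117.7, 170.9]), np.float64(1.1)]
top [186.6 202. ] [array([610.2, 264.8]), array([30.3, 96.9]), np.float64(84.2)]
top [391.6 206.7] [array([ 590.3, -278.9]), array([99.5, 30.2]), np.float64(6.0)]
side [352.9 140.8] [array([ 586.7, -275.6]), array([98.3, 30.8]), np.float64(6.3)]
side [211.7 292.4] [array([610.4, 261.4]), array([24.3, 91.6]), np.float64(84.3)]
```

View pics/p7.png

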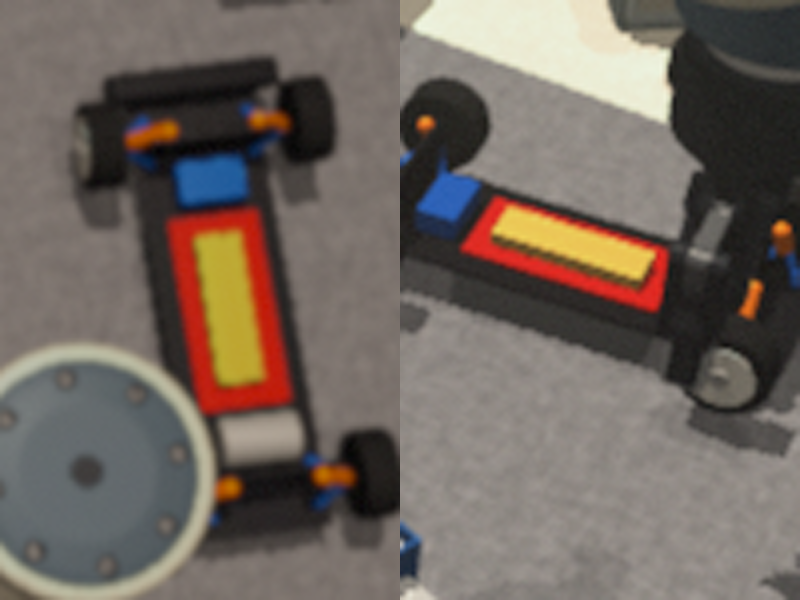

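The bar lies flat, centred and aligned on the red pad, and the hand is clear. Handing in.

```bash
python3 -c "
from h import *
print(r.hand_in())"
```

```text
the job is handed in; nothing more can be done
None
```

The bottom brass bar is on the red pad and the job is handed in. The last arm move ended at about 15 s of the 38 s allowed. No verdict is reported on hand-in.

- **What I did:** I gripped the bar by its front end and slid it 90 mm straight out of the dispenser. I then carried it to the car, lowered it to a few millimetres above the pad and let go, so it dropped that last bit.
- **Bar on the pad:** In the last pictures it lies flat, wholly on the pad, about 3–5 mm off centre and within about 1° of the car's length.
- **Next bar:** After the slide, both views showed the remaining bars dropped and level inside the dispenser. In the final check, the top one of the two sat within about 2 mm of the dispenser's middle. The next bar is underneath it, so I could not see that one directly.
- **Robot:** The gripper is clear of everything, and the wrist force read under 1 N.
- **Disagreements:** The two cameras differ by about 3–4 mm on the bar's position, well inside the tolerances. The close look I took before the grasp was blocked by the arm, so I gripped using the first two pictures.

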